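# Set the washing machine's delay timer

### The arm

A 6-joint arm with a two-finger parallel gripper is mounted at the origin on the work surface. World frame = base frame: x ahead of the robot, y to its left, z up, the work surface at z = 0. Lengths are in m, angles in rad, forces in N, time in s.
With the tool pointing down it reaches from about 0.35 to 0.775 m from the base axis. Payload 7.3 kg.
Tool frame: the origin (TCP) lies between the finger pads; the fingertips stand robot.tcp_to_tips ahead of it and the grasp point (between the pads) lies 2 mm behind it (robot.tcp_to_tips is the distance from the TCP to the fingertips, in m); y points along the fingers, x is the direction in which the jaws open and shut, and the axes are right-handed (so a half turn about y gives the same grasp; the last joint's range is limited). The gripper opens to 92 mm and grips with 3 to 60 N. Pads are 19 mm wide; open, the fingers measure 130 mm over their backs; the gripper's body (75 mm by 190 mm) begins 47 mm behind the grasp point.
Start: joints at [1.078, 0.342, 1.524, -0, 1.275, -0.146], TCP at [0.178, 0.494, 0.244] pointing down, gripper open.
Joint ranges: [-2.53, 2.53], [-0.77, 2.02], [0.04, 2.7], [-1, 4.14], [0.28, 2.66], [-3.11, 3.11]. Speed limits (rad/s): [2.57, 2.57, 3.14, 3.14, 3.14, 3.14].

### API

Orientations are given as [roll, pitch, yaw] about the fixed x, y, z axes, in that order (R = Rz(yaw) Ry(pitch) Rx(roll)).
In Python, from cell import status, read_camera, get_calibration, robot gives the robot as it stands.
- The arm moves only by the shell command python3 -m creep 'ROWS' [FORCE]. ROWS is JSON, a list of rows, each an object of numbers: "dx", "dy", "dz": the shift along the tool's x, y, z in m; "rx", "ry", "rz": the turn, a rotation vector about the tool's x, y, z in rad; "gripper": the opening, from 0 (shut) to 1 (fully open). A call has 1 to 20 rows; each row is the pose to reach, as a shift and turn from the pose commanded when the call began, along the tool's axes at that moment; what a row does not reach only later rows make up. A row lasts 1/8 s, in which the tool goes at most 62.5 mm and 10.7 degrees, less where a joint would pass 70% of its speed; a pose out of reach is approached as far as the arm can. A call with a gripper value outside its range is refused whole. The fingers move at their own pace and stop on an object; FORCE is the grip in N (left out, the last holds). Time passes only in rows, so rows that repeat a pose let the fingers close. It gives the time, the measured TCP pose, the force and the opening at its end, in the units of the state.
- status.observe(): the state, without advancing time (a new reading comes with each control period).
- read_camera(name): name is "scene" or "side" or "wrist"; returns (picture, depth): 384x512x3 uint8, red, green, blue; 384x512 float32, m along the optical axis (not along the pixel's ray), 0 where there is no reading.
- get_calibration(name): a dict with "fx", "fy", "cx", "cy" (pixels), "xyz" and "rotation" of the camera in the world; the wrist camera has in their place "mount" (4x4, takes a point from camera to tool coordinates, whose origin is the TCP and whose axes are the tool frame's). Camera axes: x right, y down, z forward; pixel columns grow to the right and rows downward; lengths in m; the calibration is good to about 2 mm. A picture is of the moment at which its call begins: read the wrist's pose just before it. get_calibration takes no time and is no camera call.
- robot.hand_in(): hands the job in, once; it reports no verdict.
The state is a dict: "time": time; "qpos": joint angles; "qvel": joint speeds; "joint_efforts": joint torques, N m; "tool_pos": TCP position; "tool_rot": TCP orientation; "contact_force": force on the tool from outside, world axes, zero at the start; "torque": the same for the moment, N m; "opening": finger opening in m.
Only numpy, scipy, OpenCV 4.12 (cv2) and the standard library are available. Lean on these libraries where they do the work, as an engineer would, in place of code of your own. Each camera call takes 0.05 s, during which the arm holds its last target.

### The job

Set the washing machine's delay timer with a fingertip: flick the top edge of its ribbed wheel away from the front of the timer, click by click, until the one thick rib lies level on the far side between the two pointer fins, and never past it. Only then press the round start button on the timer all the way down and let it spring back. Nothing is to be picked up: leave the timer and the things around it standing where they are.

Things in the scene. Friction and masses are not known exactly. Their poses are not given: they have to be found in the camera images.
- timer: Delay timer: grey plastic box 130 (x) x 150 (y) x 56 mm high, about 2 kg, standing loose on the worktop. Origin: centre of the underside; x runs from its front (robot side) to its far side, y to its left, z up. A white ribbed wheel stands out of a slot in the top on the right (y -25 mm); a round start button is on the left (y +45 mm).
- wheel_axle (a point): Centre of the wheel, 60 mm above the worktop, timer's axes; the axle lies along timer y. Drum of radius 30 mm, 36 mm wide, with eight ribs 4 mm thick, 45 degrees apart, out to radius 45 mm. One rib, the thick one, has a 12 mm round bar along its edge; all are the same white plastic. Axle blocks beside the wheel reach 8 mm above this point.
- wheel_top (a point): Middle of the edge of the rib that points straight up when the wheel is at rest: 45 mm above the axle, 105 mm above the worktop. The ribs before and after it are then at least 11 mm lower, so a fingertip 8 mm below this height, in front of (timer -x) the upright rib, meets only that rib; a level sweep to timer +x, ending with the tip's leading face 27 mm past this point, turns one click.
- fins (a point): Point midway between two black pointer fins (each 22 x 4 x 12 mm high) that stand on the timer's top either side of the slot's far end, 48 mm beyond the axle. The thick rib must lie level, pointing here.
- wheel (a joint): Turn, rad: angle of the thick rib from straight up, growing as the wheel's top goes to timer +x. -1.571: level to the front; +1.571: level to the far side, between the fins (wanted). It clicks to rest every 0.785 rad, and falls into the next rest once past half way; takes about 4 N at a rib's edge. Starts at rest one to four clicks short of the wanted setting. Stops at -2.2 and +2.6.
- start_button (a joint): Travel of the start button, m: 0 up, 0.006 all the way down. It moves straight down, needs 4 N to go fully down and springs back when let go.
- start_button_top (a point): Centre of the top face of the start button, a white disc of 28 mm diameter in a grey housing, at x = -25, y = +45 mm of the timer.
- softener: Bystander: white bottle 56 mm diameter, 150 mm tall, about 150 to 230 mm beside the timer's centre, left or right. Origin: centre of its underside.
- carton: Bystander: green detergent carton 55 x 90 x 80 mm high, beyond the timer's far side. Origin: centre of its underside.
- cup: Bystander: clear plastic dosing cup 70 mm diameter, 80 mm tall, beside the timer on the side where the bottle is not. Origin: centre of its underside.

How it is judged:
On the way, in this order (a step that is already met when the one before it is completed fails the run):
1. the wheel rests with its thick rib level on the far side, between the fins (within 0.15 rad), with the button up (value of joint wheel between 1.4208 and 1.7208 rad and value of joint start_button below 0.002 m), for 0.3 s.
2. the start button is pressed down (more than 4.5 mm) (value of joint wheel between 1.4208 and 1.7208 rad and value of joint start_button above 0.0045 m), for 0.05 s.
At the end, for the whole second after the job is handed in: The wheel rests at +1.571 rad within 0.15 rad, the start button is up again (less than 1.5 mm down), the timer stands flat and at rest within 30 mm of where it was, and bottle, carton and cup stand upright within 30 mm of where they were (value of joint wheel between 1.4208 and 1.7208 rad and value of joint start_button below 0.0015 m and distance of each of timer, softener, carton, cup from where it was at the start of the episode below 0.03 m and angle between timer's own z axis and vertical below 0.05 rad and linear speed of timer below 0.02 m/s and angle between each of softener, carton, cup's own z axis and vertical below 0.1 rad); the robot touches nothing.
It fails at once if the wheel is turned past the setting (more than 0.45 rad beyond it) (value of joint wheel above 2.0208 rad).
It fails at once if the start button is pressed (more than 3 mm) while the wheel is not at its setting (value of joint start_button above 0.003 m and not (value of joint wheel between 1.4208 and 1.7208 rad)).
It fails at once if the timer is lifted (10 mm), tipped (0.15 rad) or shoved (30 mm) (height (world z) of timer above 0.01 m or angle between timer's own z axis and vertical above 0.15 rad or distance of timer from where it was at the start of the episode above 0.03 m).
It fails at once if a bystander is lifted (15 mm), tipped over or shoved (30 mm) (height (world z) of any of softener, carton, cup above 0.015 m or angle between any of softener, carton, cup's own z axis and vertical above 0.3 rad or distance of any of softener, carton, cup from where it was at the start of the episode above 0.03 m).
It also fails if it takes over 48 s, if anything falls off the work surface, if the arm or the gripper's body presses on something with over 40 N, if the wrist force passes 120 N, or if a joint passes its speed limit or range.

## Working session

There is one attempt and no reset: what is moved stays moved. The work goes in short steps, Python scripts to look and compute and a shell command to move; the robot and the scene stay as the last step left them, time stands still between calls to the robot, and variables do not carry over. Pictures are saved under pics/ and viewed, and the job is handed in when it is done.

```bash
mkdir -p pics; ls; python3 - <<'E'
from cell import status, read_camera, get_calibration, robot
import cv2, numpy as np
s=status.observe(); print(s)
print([a for a in dir(robot) if a[0]!='_'], robot.tcp_to_tips)
for n in ["scene","side","wrist"]:
    c=get_calibration(n); print(n,c)
    p,d=read_camera(n); cv2.imwrite(f"pics/{n}0.png",p[:,:,::-1]); np.savez(f"pics/{n}0.npz",p=p,d=d)
E
```

```text
pics
{'time': 0.0, 'qpos': array([ 1.07796439e+00,  3.42661540e-01,  1.52503564e+00, -1.58716818e-05,
        1.27536313e+00, -1.45994633e-01]), 'qvel': array([-0.00095089,  0.00059625,  0.00113485,  0.00069252, -0.00054126,
       -0.00059462]), 'joint_efforts': array([ 1.58296825e-03, -4.31229687e+01, -2.44222373e+01,  7.19431113e-02,
        5.58969914e-02, -1.36945919e-04]), 'tool_pos': array([0.17825913, 0.49340499, 0.24307019]), 'tool_rot': array([-1.57059783e+00,  1.45425467e-03,  1.22396379e+00]), 'contact_force': array([ 0.86945212, -0.35427511, -0.55213403]), 'torque': array([0.04899125, 0.02354169, 0.00854211]), 'opening': 0.09194776922194796}
['IKError', 'hand_in', 'tcp_to_tips'] 0.017
scene {'fx': 379.2178485932864, 'fy': 379.2178485932864, 'cx': 252.72179351294244, 'cy': 187.0731473658244, 'xyz': array([1.20410659, 0.42462879, 0.58715806]), 'rotation': array([-2.17202034e+00,  9.73764368e-04,  2.18324537e+00])}
side {'fx': 408.3867322346804, 'fy': 408.3867322346804, 'cx': 254.96996561505614, 'cy': 184.03889832909374, 'xyz': array([ 0.07664176, -0.55119294,  0.60749457]), 'rotation': array([-2.13387134, -0.01156534, -0.75834126])}
wrist {'fx': 326.2710287749309, 'fy': 326.2710287749309, 'cx': 252.41348573132674, 'cy': 192.86578887954178, 'mount': array([[ 9.99997195e-01,  1.47635002e-03,  1.85198231e-03,
        -4.09073638e-04],
       [-1.37610865e-03, -2.74239418e-01,  9.61660464e-01,
        -1.41504403e-01],
       [ 1.92763400e-03, -9.61660315e-01, -2.74236617e-01,
         7.47889793e-02],
       [ 0.00000000e+00,  0.00000000e+00,  0.00000000e+00,
         1.00000000e+00]])}
```

View pics/scene0.png

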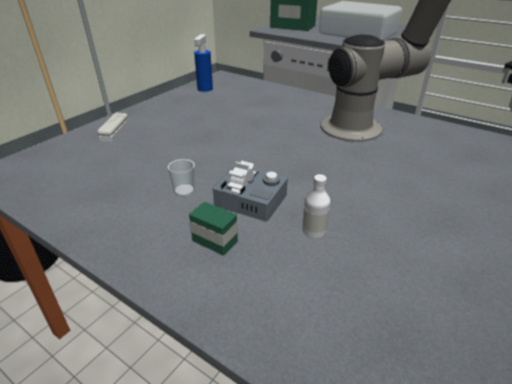

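View pics/side0.png

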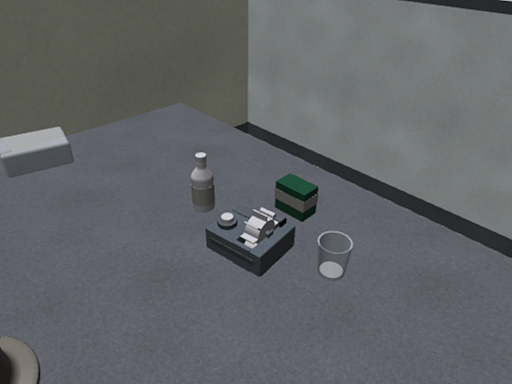

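View pics/wrist0.png

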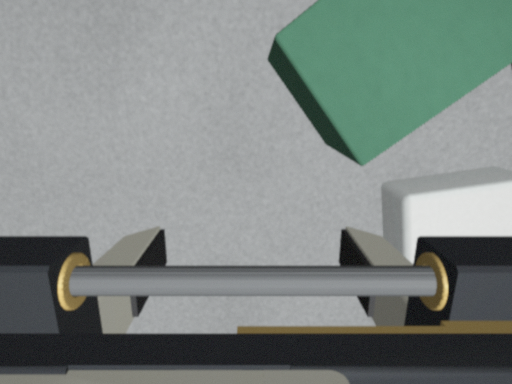

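```bash
cat > h.py <<'E'
import numpy as np, cv2
from scipy.spatial.transform import Rotation as Rn
from cell import status, read_camera, get_calibration, robot
def cam(name,s=None):
    c=get_calibration(name); K=np.array([[c['fx'],0,c['cx']],[0,c['fy'],c['cy']],[0,0,1]])
    if name=='wrist':
        R=Rn.from_euler('xyz',s['tool_rot']).as_matrix(); T=np.eye(4);T[:3,:3]=R;T[:3,3]=s['tool_pos']
        T=T@c['mount']; return K,T[:3,:3],T[:3,3]
    return K,Rn.from_euler('xyz',c['rotation']).as_matrix(),np.array(c['xyz'])
def cloud(name,d,s=None):
    K,R,t=cam(name,s); v,u=np.indices(d.shape)
    r=np.stack([(u-K[0,2])/K[0,0],(v-K[1,2])/K[1,1],np.ones(d.shape)],-1)
    return (r*d[...,None])@R.T+t
def ray(name,u,v,z,s=None):
    K,R,t=cam(name,s); r=R@np.array([(u-K[0,2])/K[0,0],(v-K[1,2])/K[1,1],1]); return t+r*(z-t[2])/r[2]
def proj(name,P,s=None):
    K,R,t=cam(name,s); q=(np.atleast_2d(P)-t)@R; q=q@K.T; return q[:,:2]/q[:,2:]
def snap(name,tag):
    s=status.observe(); p,d=read_camera(name); np.savez(f'pics/{tag}.npz',p=p,d=d)
    cv2.imwrite(f'pics/{tag}.png',p[:,:,::-1]); return s,p,d
def crop(p,u0,u1,v0,v1,f,fn):
    cv2.imwrite(fn,cv2.resize(p[v0:v1,u0:u1,::-1],None,fx=f,fy=f,interpolation=cv2.INTER_CUBIC))
E
python3 - <<'E'
from h import *
S=np.load('pics/scene0.npz'); D=np.load('pics/side0.npz')
crop(S['p'],155,345,140,260,4,'pics/sc_c0.png'); crop(D['p'],180,360,140,285,4,'pics/sd_c0.png')
for n,Z in(('scene',S),('side',D)):
    P=cloud(n,Z['d']); z=P[...,2]
    m=(z>0.035)&(z<0.2)&(P[...,0]>0.3)&(P[...,0]<0.9)&(abs(P[...,1])<0.6)&(Z['d']>0)
    nl,l,st,ce=cv2.connectedComponentsWithStats(m.astype(np.uint8))
    for i in range(1,nl):
        if st[i,4]>60:
            q=P[l==i]; print(n,st[i],q.mean(0).round(3),q.min(0).round(3),q.max(0).round(3))
    m2=(z>0.052)&(z<0.06)&(P[...,0]>0.3)&(P[...,0]<0.9)&(abs(P[...,1])<0.6)
    q=P[m2][:,:2].astype(np.float32); print(len(q),cv2.minAreaRect(q))
E
```

```text
scene [167 160  28  27 627] [ 0.629 -0.207  0.062] [ 0.592 -0.245  0.035] [ 0.66  -0.174  0.081]
scene [ 213  161   75   50 2231] [ 0.575 -0.025  0.06 ] [ 0.483 -0.12   0.035] [0.632 0.046 0.105]
scene [ 303  175   27   54 1032] [0.587 0.16  0.09 ] [0.554 0.127 0.035] [0.603 0.182 0.151]
scene [ 189  202   49   43 1408] [ 0.742 -0.004  0.067] [ 0.703 -0.062  0.035] [0.764 0.033 0.082]
1354 ((0.6029081344604492, -0.03257256746292114), (0.3395521342754364, 0.2942778766155243), 57.46340560913086)
side [ 57 143  14  13 113] [0.407 0.597 0.052] [0.386 0.591 0.035] [0.424 0.6   0.07 ]
side [190 153  24  49 866] [0.561 0.139 0.089] [0.541 0.122 0.035] [0.596 0.17  0.151]
side [ 274  174   44   38 1107] [ 0.719 -0.025  0.066] [ 0.699 -0.063  0.035] [0.762 0.031 0.083]
side [ 205  202   90   63 3252] [ 0.54  -0.056  0.06 ] [ 0.479 -0.124  0.035] [0.629 0.044 0.106]
side [ 317  232   36   38 1111] [ 0.622 -0.212  0.061] [ 0.588 -0.246  0.035] [ 0.658 -0.177  0.083]
1940 ((0.496125727891922, 0.1726365089416504), (0.26215144991874695, 0.8644355535507202), 27.25545310974121)
```

View pics/sc_c0.png

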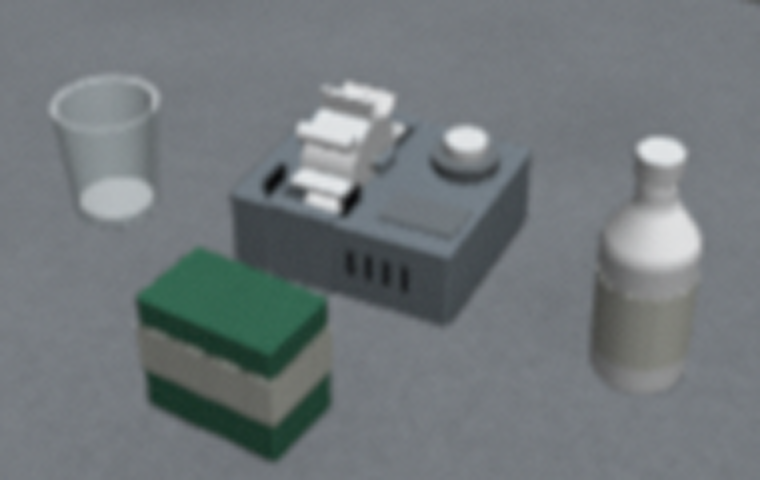

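View pics/sd_c0.png

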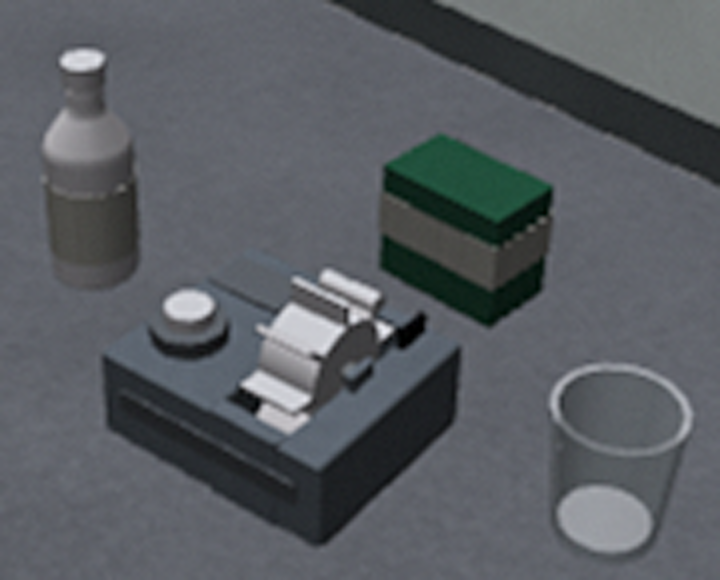

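```bash
python3 - <<'E'
from h import *
# merged cloud of timer component; use flat top band for rectangle
A=[]
for n in('scene','side'):
    Z=np.load(f'pics/{n}0.npz'); P=cloud(n,Z['d']); z=P[...,2]
    m=(z>0.035)&(z<0.2)&(P[...,0]>0.46)&(P[...,0]<0.66)&(P[...,1]>-.14)&(P[...,1]<.06)&(Z['d']>0)
    m=(m).astype(np.uint8); nl,l,st,ce=cv2.connectedComponentsWithStats(m); i=1+st[1:,4].argmax()
    for lo,hi in((0.053,0.060),(0.037,0.060),(0.03,0.05)):
        q=P[(l==i)&(z>lo)&(z<hi)]; r=cv2.minAreaRect(q[:,:2].astype(np.float32)); print(n,lo,len(q),r)
    q=P[(l==i)&(z>.085)]; print('high',q.mean(0),q.max(0))
    A.append(P[(l==i)&(z<.06)])
q=np.vstack(A); print(cv2.minAreaRect(q[:,:2].astype(np.float32)))
E
```

```text
scene 0.053 993 ((0.5561288595199585, -0.03775496780872345), (0.13249477744102478, 0.1501595377922058), 9.000121116638184)
scene 0.037 1439 ((0.556814968585968, -0.037840113043785095), (0.133601576089859, 0.1504494994878769), 8.621925354003906)
scene 0.03 414 ((0.5605878829956055, -0.03591012954711914), (0.12575410306453705, 0.14749202132225037), 8.785067558288574)
high [ 0.56565234 -0.06150002  0.09142688] [ 0.59638377 -0.04122452  0.1047206 ]
side 0.053 1506 ((0.5543333292007446, -0.03970955312252045), (0.13273458182811737, 0.15121351182460785), 8.68102741241455)
side 0.037 2098 ((0.5532430410385132, -0.040028057992458344), (0.13334067165851593, 0.1528266966342926), 8.041653633117676)
side 0.03 561 ((0.5528958439826965, -0.04112701117992401), (0.13169258832931519, 0.1508932113647461), 9.026985168457031)
high [ 0.5595508  -0.06612484  0.09207743] [ 0.59269348 -0.04194472  0.10649782]
((0.5552735328674316, -0.03951374441385269), (0.13715127110481262, 0.1532967984676361), 8.621925354003906)
```

```bash
cat >> h.py <<'E'
TC=np.array([0.555,-0.0388,0]); TY=np.radians(8.8)
RT=Rn.from_euler('z',TY).as_matrix()
def toT(P): return (P-TC)@RT
def toW(p): return np.asarray(p)@RT.T+TC
E
python3 - <<'E'
from h import *
im=np.zeros((480,780,3),np.uint8)
for k,n in enumerate(('scene','side')):
    Z=np.load(f'pics/{n}0.npz'); P=toT(cloud(n,Z['d'])); p=Z['p'].astype(int)
    m=(abs(P[...,0])<.075)&(abs(P[...,1])<.085)&(P[...,2]>.03)
    q=P[m]; c=p[m]
    w=(P[...,1]>-.043)&(P[...,1]<-.007)&m
    for a,cc in zip(P[w],p[w]):
        x=int(390+a[0]*4500); y=int(470-a[2]*4000)
        cv2.circle(im,(x,y),3,(0,255,0) if k else (0,0,255),-1)
    dark=m&(p.max(-1)<32)&(P[...,2]>.053)
    print(n,'dark',dark.sum(),np.c_[P[dark]*1000].round()[:40].tolist())
    white=m&(p.min(-1)>130)&(P[...,2]>.06)&(P[...,1]>.02); print('button',P[white].mean(0),P[white].min(0),P[white].max(0),white.sum())
for x in range(-60,80,20): cv2.putText(im,str(x),(390+int(x*4.5),478),0,.4,(255,255,255))
for z in range(40,120,10): cv2.putText(im,str(z),(0,470-z*4),0,.4,(255,255,255))
cv2.imwrite('pics/prof.png',im)
E
```

```text
scene dark 13 [[46.0, -50.0, 65.0], [52.0, -50.0, 66.0], [46.0, -50.0, 62.0], [55.0, -51.0, 65.0], [52.0, -50.0, 63.0], [58.0, -49.0, 64.0], [50.0, -51.0, 59.0], [48.0, 4.0, 68.0], [51.0, 2.0, 66.0], [47.0, 3.0, 64.0], [54.0, 4.0, 66.0], [46.0, 3.0, 61.0], [52.0, 3.0, 62.0]]
button [-0.02136409  0.04733609  0.07637371] [-0.04216345  0.03294163  0.06772017] [-0.01131685  0.05817014  0.07965953] 65
side dark 71 [[55.0, -52.0, 68.0], [56.0, -54.0, 69.0], [49.0, -53.0, 69.0], [51.0, -55.0, 69.0], [57.0, -53.0, 65.0], [46.0, -53.0, 68.0], [49.0, -53.0, 67.0], [51.0, -55.0, 66.0], [56.0, -54.0, 64.0], [54.0, -40.0, 55.0], [41.0, -51.0, 68.0], [43.0, -52.0, 67.0], [45.0, -53.0, 67.0], [48.0, -54.0, 65.0], [52.0, -54.0, 62.0], [59.0, -53.0, 58.0], [-19.0, 23.0, 66.0], [38.0, -51.0, 67.0], [37.0, -53.0, 69.0], [42.0, -53.0, 66.0], [44.0, -55.0, 65.0], [51.0, -52.0, 60.0], [52.0, -54.0, 60.0], [-23.0, 22.0, 66.0], [-16.0, 25.0, 61.0], [37.0, -51.0, 65.0], [38.0, -53.0, 65.0], [40.0, -54.0, 65.0], [44.0, -55.0, 63.0], [49.0, -54.0, 59.0], [-45.0, 48.0, 64.0], [-28.0, 23.0, 66.0], [-27.0, 22.0, 66.0], [-21.0, 24.0, 61.0], [36.0, -52.0, 64.0], [37.0, -54.0, 64.0], [40.0, -55.0, 62.0], [45.0, -54.0, 59.0], [-47.0, 44.0, 65.0], [-46.0, 41.0, 65.0]]
button [-0.02513958  0.04392871  0.07787714] [-0.03666173  0.03251396  0.06834892] [-0.00626822  0.05607333  0.08026645] 68
```

View pics/prof.png

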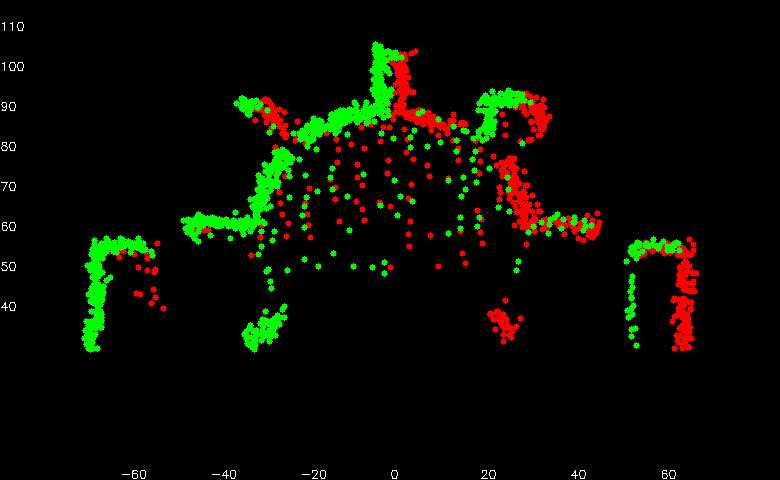

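```bash
python3 -m creep '[{"dx":-0.0256,"dz":-0.0326,"ry":0.165,"gripper":0},{"dx":-0.0511,"dz":-0.0651,"ry":0.330,"gripper":0},{"dx":-0.0767,"dz":-0.0977,"ry":0.495,"gripper":0},{"dx":-0.1022,"dz":-0.1303,"ry":0.660,"gripper":0},{"dx":-0.1278,"dz":-0.1628,"ry":0.825,"gripper":0},{"dx":-0.1533,"dz":-0.1954,"ry":0.990,"gripper":0},{"dx":-0.1789,"dz":-0.2279,"ry":1.155,"gripper":0},{"dx":-0.2044,"dz":-0.2605,"ry":1.320,"gripper":0},{"dx":-0.23,"dz":-0.2931,"ry":1.485,"gripper":0},{"dx":-0.2555,"dz":-0.3256,"ry":1.650,"gripper":0},{"dx":-0.2811,"dz":-0.3582,"ry":1.815,"gripper":0},{"dx":-0.3066,"dz":-0.3908,"ry":1.980,"gripper":0},{"dx":-0.3322,"dz":-0.4233,"ry":2.145,"gripper":0},{"dx":-0.3577,"dz":-0.4559,"ry":2.310,"gripper":0},{"dx":-0.3833,"dz":-0.4884,"ry":2.475,"gripper":0},{"dx":-0.4088,"dz":-0.521,"ry":2.641,"gripper":0},{"dx":-0.4088,"dz":-0.521,"ry":2.641,"gripper":0},{"dx":-0.4088,"dz":-0.521,"ry":2.641,"gripper":0}]' 20; python3 - <<'E'
from h import *
s,p,d=snap('wrist','w1'); print(s['time'],s['tool_pos'],s['tool_rot'],s['opening'],s['contact_force'])
P=toT(cloud('wrist',d,s)); w=(abs(P[...,1]+.025)<.018)&(abs(P[...,0])<.05)&(P[...,2]>.03)
im=np.zeros((480,780,3),np.uint8)
for a in P[w]: cv2.circle(im,(int(390+a[0]*4500),int(470-a[2]*4000)),2,(0,255,0),-1)
cv2.imwrite('pics/prof1.png',im)
E
```

```text
0.15 [0.1782983  0.4935058  0.24322054] [-1.57065117e+00  1.14826308e-03  1.22401264e+00] 0.09182399517343634 [0.24272138 0.20106238 0.82592165]invalid input at $[0]: expected keys dx, dy, dz, rx, ry, rz, gripper
```

View pics/w1.png

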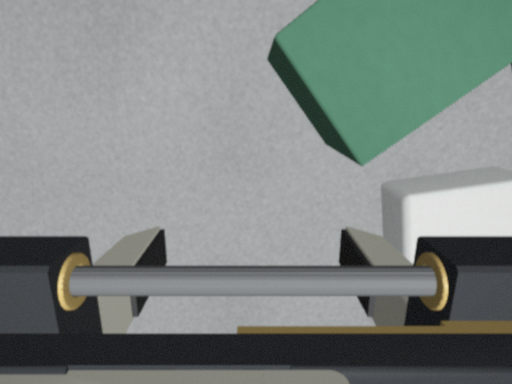

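View pics/prof1.png

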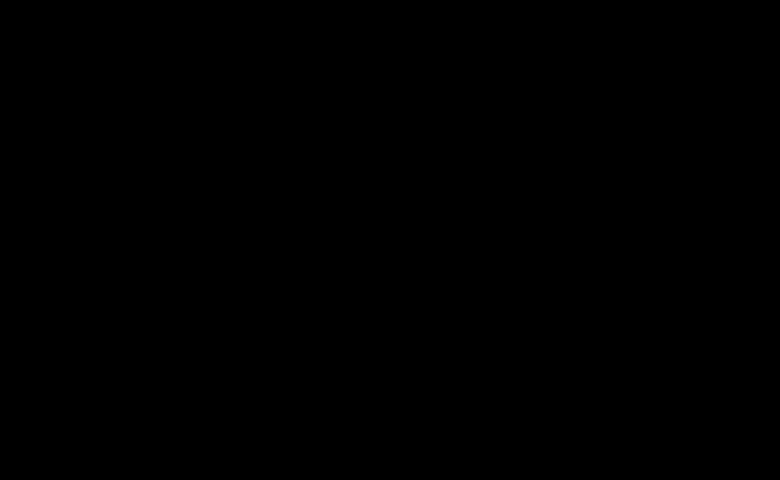

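Every row needs all seven keys, so the call was refused and nothing moved. I'm resending it in full.

```bash
python3 -m creep '[{"dx":-0.0256,"dy":0,"dz":-0.0326,"rx":0,"ry":0.165,"rz":0,"gripper":0},{"dx":-0.0511,"dy":0,"dz":-0.0651,"rx":0,"ry":0.33,"rz":0,"gripper":0},{"dx":-0.0767,"dy":0,"dz":-0.0977,"rx":0,"ry":0.495,"rz":0,"gripper":0},{"dx":-0.1022,"dy":0,"dz":-0.1303,"rx":0,"ry":0.66,"rz":0,"gripper":0},{"dx":-0.1278,"dy":0,"dz":-0.1628,"rx":0,"ry":0.825,"rz":0,"gripper":0},{"dx":-0.1533,"dy":0,"dz":-0.1954,"rx":0,"ry":0.99,"rz":0,"gripper":0},{"dx":-0.1789,"dy":0,"dz":-0.2279,"rx":0,"ry":1.155,"rz":0,"gripper":0},{"dx":-0.2044,"dy":0,"dz":-0.2605,"rx":0,"ry":1.32,"rz":0,"gripper":0},{"dx":-0.23,"dy":0,"dz":-0.2931,"rx":0,"ry":1.485,"rz":0,"gripper":0},{"dx":-0.2555,"dy":0,"dz":-0.3256,"rx":0,"ry":1.65,"rz":0,"gripper":0},{"dx":-0.2811,"dy":0,"dz":-0.3582,"rx":0,"ry":1.815,"rz":0,"gripper":0},{"dx":-0.3066,"dy":0,"dz":-0.3908,"rx":0,"ry":1.98,"rz":0,"gripper":0},{"dx":-0.3322,"dy":0,"dz":-0.4233,"rx":0,"ry":2.145,"rz":0,"gripper":0},{"dx":-0.3577,"dy":0,"dz":-0.4559,"rx":0,"ry":2.31,"rz":0,"gripper":0},{"dx":-0.3833,"dy":0,"dz":-0.4884,"rx":0,"ry":2.475,"rz":0,"gripper":0},{"dx":-0.4088,"dy":0,"dz":-0.521,"rx":0,"ry":2.641,"rz":0,"gripper":0},{"dx":-0.4088,"dy":0,"dz":-0.521,"rx":0,"ry":2.641,"rz":0,"gripper":0},{"dx":-0.4088,"dy":0,"dz":-0.521,"rx":0,"ry":2.641,"rz":0,"gripper":0}]' 20; python3 - <<'E'
from h import *
s,p,d=snap('wrist','w2'); print(s['time'],s['tool_pos'],s['tool_rot'],s['opening'],s['contact_force'])
P=toT(cloud('wrist',d,s)); w=(abs(P[...,1]+.025)<.018)&(abs(P[...,0])<.05)&(P[...,2]>.03)
im=np.zeros((480,780,3),np.uint8)
for a in P[w]: cv2.circle(im,(int(390+a[0]*4500),int(470-a[2]*4000)),2,(0,255,0),-1)
cv2.imwrite('pics/prof2.png',im)
print('TCP in timer',toT(s['tool_pos']))
E
```

```text
time: 2.45
tool_pos: [0.529, -0.0674, 0.2433]
tool_rot: [-1.572, 0.001, -1.416]
contact_force: [-0.1, -0.4, 0.7]
opening: 0.0002
2.45 [ 0.52895452 -0.06741165  0.24333008] [-1.57179923e+00  8.54137841e-04 -1.41587761e+00] 0.00018964671317716345 [-0.06600471 -0.3781995   0.6867398 ]
TCP in timer [-0.03011606 -0.02429025  0.24333008]
```

View pics/w2.png

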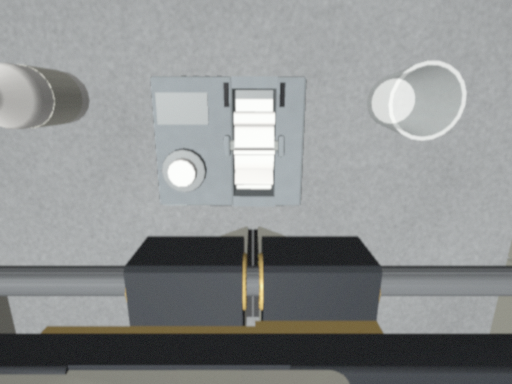

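View pics/prof2.png

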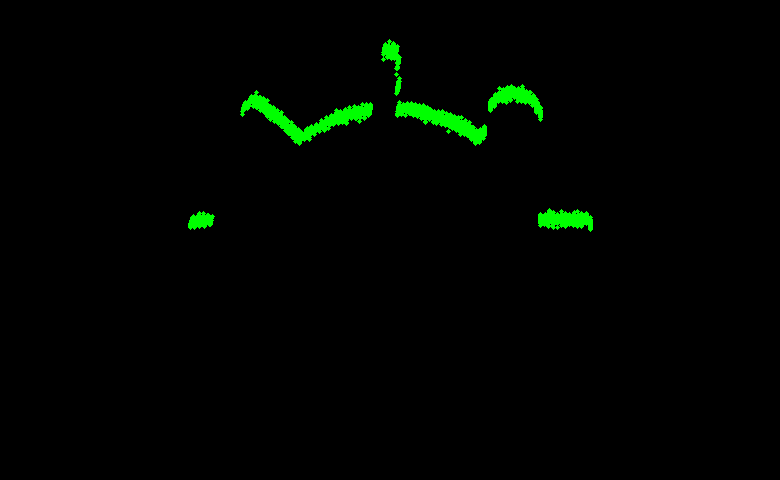

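The wrist view agrees with the profiles from the fixed cameras: the ribs are upright, ±45° and level. The round bar (row ~117, col 254) is on the far-side 45° rib. That puts the wheel at +0.785 rad, so exactly one click is needed. I'll lower the closed fingertips in front of the upright rib.

```bash
python3 -m creep '[{"dx":0,"dy":0.04,"dz":0,"rx":0,"ry":0,"rz":0,"gripper":0},{"dx":0,"dy":0.08,"dz":0,"rx":0,"ry":0,"rz":0,"gripper":0},{"dx":0,"dy":0.11,"dz":0,"rx":0,"ry":0,"rz":0,"gripper":0},{"dx":0,"dy":0.122,"dz":0,"rx":0,"ry":0,"rz":0,"gripper":0},{"dx":0,"dy":0.128,"dz":0,"rx":0,"ry":0,"rz":0,"gripper":0},{"dx":0,"dy":0.128,"dz":0,"rx":0,"ry":0,"rz":0,"gripper":0},{"dx":0,"dy":0.128,"dz":0,"rx":0,"ry":0,"rz":0,"gripper":0}]' 20; python3 - <<'E'
from h import *
s,p,d=snap('side','s3'); print(toT(s['tool_pos'])); crop(p,180,360,140,285,4,'pics/s3c.png')
E
```

```text
time: 3.38
tool_pos: [0.5301, -0.0679, 0.1167]
tool_rot: [-1.569, -0.001, -1.417]
contact_force: [-0.0, -0.5, 0.4]
opening: 0.0009
[-0.02909892 -0.02489212  0.11674125]
```

View pics/s3c.png

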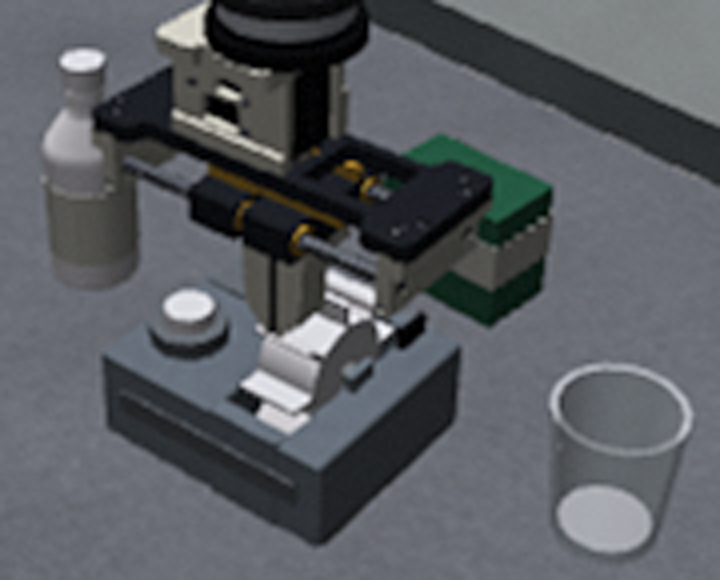

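```bash
python3 - <<'E'
from h import *
def pr(p): return ((proj('side',toW(p))-[180,140])*4).round()
for nm,p in dict(tip=[-.029,-.025,.099],tipR=[-.0195,-.044,.099],tipL=[-.0385,-.006,.099],top_r=[0,-.043,.105],top_l=[0,-.007,.105],fr_r=[-.032,-.043,.092],fr_l=[-.032,-.007,.092]).items(): print(nm,pr(p))
s,p,d=snap('scene','sc3'); crop(p,155,345,100,260,4,'pics/sc3c.png')
P=toT(cloud('side',np.load('pics/s3.npz')['d']))
# finger tip points
w=(abs(P[...,1]+.025)<.025)&(abs(P[...,0])<.06)&(P[...,2]>.085)&(P[...,2]<.15)
im=np.zeros((480,780,3),np.uint8)
for a in P[w]: cv2.circle(im,(int(390+a[0]*4500),int(670-a[2]*4000)),2,(0,255,0),-1)
P=toT(cloud('scene',d)); w=(abs(P[...,1]+.025)<.025)&(abs(P[...,0])<.06)&(P[...,2]>.085)&(P[...,2]<.15)
for a in P[w]: cv2.circle(im,(int(390+a[0]*4500),int(670-a[2]*4000)),2,(0,0,255),-1)
cv2.imwrite('pics/prof3.png',im)
E
```

```text
tip [[282. 326.]]
tipR [[323. 331.]]
tipL [[242. 320.]]
top_r [[345. 303.]]
top_l [[290. 277.]]
fr_r [[307. 353.]]
fr_l [[251. 326.]]
```

View pics/prof3.png

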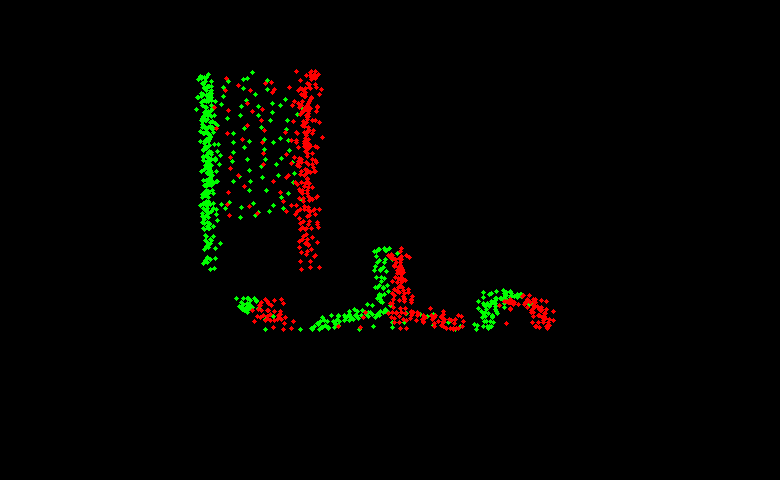

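View pics/sc3c.png

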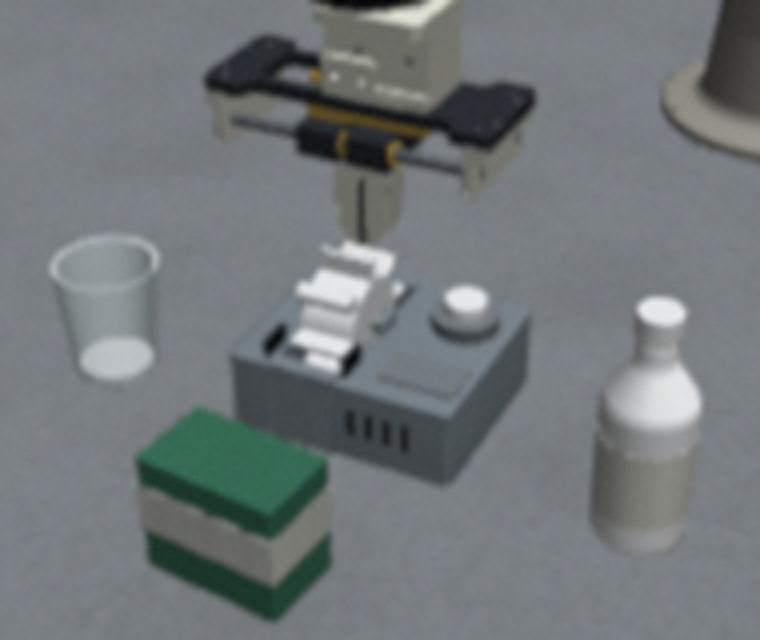

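Side and scene depth put the tip at z≈0.100 with its leading face at timer x≈-19 mm, in front of the upright rib. I'll lower it 2.5 mm more, then do the level sweep.

```bash
python3 -m creep '[{"dx":0,"dy":0.0025,"dz":0,"rx":0,"ry":0,"rz":0,"gripper":0},{"dx":0,"dy":0.0025,"dz":0.006,"rx":0,"ry":0,"rz":0,"gripper":0},{"dx":0,"dy":0.0025,"dz":0.012,"rx":0,"ry":0,"rz":0,"gripper":0},{"dx":0,"dy":0.0025,"dz":0.016,"rx":0,"ry":0,"rz":0,"gripper":0},{"dx":0,"dy":0.0025,"dz":0.019,"rx":0,"ry":0,"rz":0,"gripper":0},{"dx":0,"dy":0.0025,"dz":0.022,"rx":0,"ry":0,"rz":0,"gripper":0},{"dx":0,"dy":0.0025,"dz":0.025,"rx":0,"ry":0,"rz":0,"gripper":0},{"dx":0,"dy":0.0025,"dz":0.028,"rx":0,"ry":0,"rz":0,"gripper":0}]' 20; python3 - <<'E'
from h import *
s,p,d=snap('side','s4'); print(s['contact_force'],toT(s['tool_pos'])); crop(p,180,360,140,285,4,'pics/s4c.png')
E
```

```text
time: 4.47
tool_pos: [0.5567, -0.0634, 0.1128]
tool_rot: [-1.572, 0.001, -1.417]
contact_force: [-2.3, -0.9, -1.2]
opening: 0.0004
[-2.31447111 -0.891387   -1.24804348] [-0.0020644  -0.02460379  0.1127822 ]
```

View pics/s4c.png

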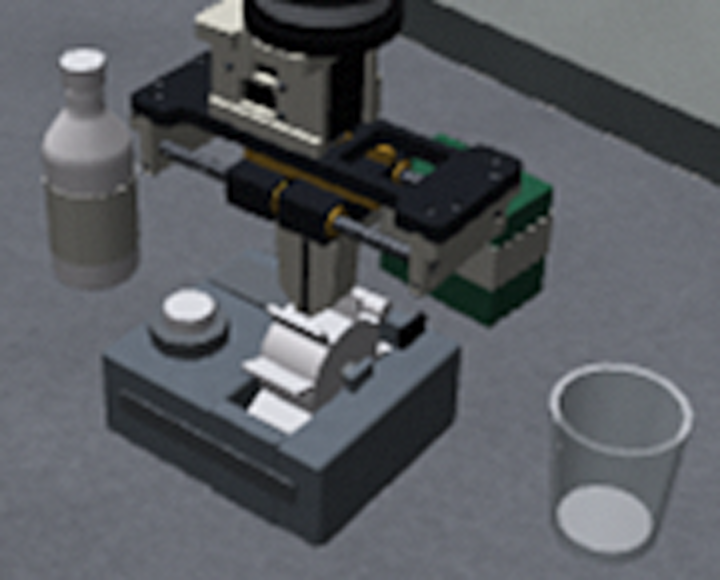

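The wheel is turning with about 2.5 N of reaction. I'll finish the sweep to x≈+17 mm and then lift.

```bash
python3 -m creep '[{"dx":0,"dy":0,"dz":0.003,"rx":0,"ry":0,"rz":0,"gripper":0},{"dx":0,"dy":0,"dz":0.006,"rx":0,"ry":0,"rz":0,"gripper":0},{"dx":0,"dy":0,"dz":0.009,"rx":0,"ry":0,"rz":0,"gripper":0},{"dx":0,"dy":0,"dz":0.012,"rx":0,"ry":0,"rz":0,"gripper":0},{"dx":0,"dy":0,"dz":0.015,"rx":0,"ry":0,"rz":0,"gripper":0},{"dx":0,"dy":0,"dz":0.018,"rx":0,"ry":0,"rz":0,"gripper":0},{"dx":0,"dy":0,"dz":0.0185,"rx":0,"ry":0,"rz":0,"gripper":0},{"dx":0,"dy":0,"dz":0.0185,"rx":0,"ry":0,"rz":0,"gripper":0}]' 20; python3 - <<'E'
from h import *
s,p,d=snap('side','s5'); print(s['contact_force'],toT(s['tool_pos'])); crop(p,180,360,140,285,4,'pics/s5c.png')
E
```

```text
time: 5.52
tool_pos: [0.5752, -0.0606, 0.113]
tool_rot: [-1.571, 0.0, -1.417]
contact_force: [0.1, 0.6, 0.1]
opening: 0.0003
[0.12347764 0.609918   0.11340034] [ 0.0165959  -0.0246785   0.11302037]
```

View pics/s5c.png

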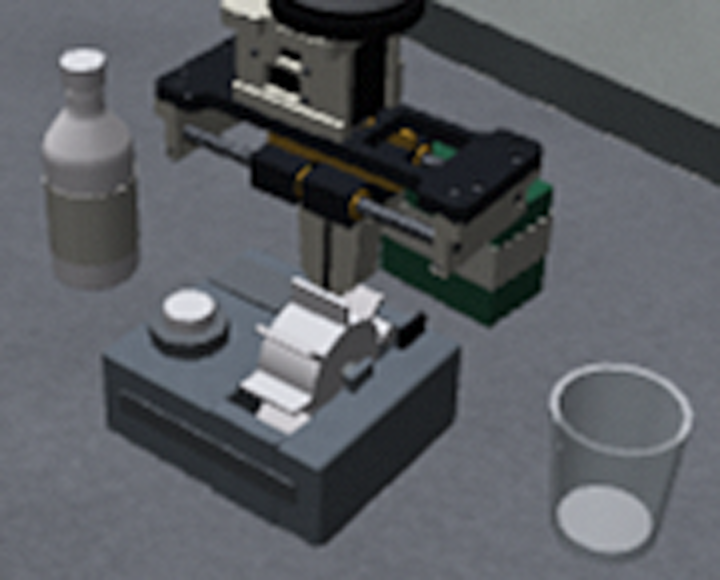

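The next rib is now upright and the force is back near zero, so the wheel clicked. I'll lift straight up, move over the button at height, and look.

```bash
python3 -m creep '[{"dx":0,"dy":-0.02,"dz":0,"rx":0,"ry":0,"rz":0,"gripper":0},{"dx":0,"dy":-0.06,"dz":0,"rx":0,"ry":0,"rz":0,"gripper":0},{"dx":-0.02,"dy":-0.1,"dz":-0.012,"rx":0,"ry":0,"rz":0,"gripper":0},{"dx":-0.06,"dy":-0.127,"dz":-0.035,"rx":0,"ry":0,"rz":0,"gripper":0},{"dx":-0.0697,"dy":-0.127,"dz":-0.0416,"rx":0,"ry":0,"rz":0,"gripper":0},{"dx":-0.0697,"dy":-0.127,"dz":-0.0416,"rx":0,"ry":0,"rz":0,"gripper":0},{"dx":-0.0697,"dy":-0.127,"dz":-0.0416,"rx":0,"ry":0,"rz":0,"gripper":0}]' 20; python3 - <<'E'
from h import *
s,p,d=snap('wrist','w6'); print(s['time'],s['tool_pos'],toT(s['tool_pos']),s['contact_force'])
P=toT(cloud('wrist',d,s)); w=(abs(P[...,1]+.025)<.018)&(abs(P[...,0])<.06)&(P[...,2]>.03)
im=np.zeros((480,780,3),np.uint8)
for a in P[w]: cv2.circle(im,(int(390+a[0]*4500),int(470-a[2]*4000)),2,(0,255,0),-1)
for x in range(-60,80,20): cv2.putText(im,str(x),(390+int(x*4.5),478),0,.4,(255,255,255))
for z in range(40,120,10): cv2.putText(im,str(z),(0,470-z*4),0,.4,(255,255,255))
cv2.imwrite('pics/prof6.png',im)
m=(p.min(-1)>150)&(P[...,1]>.02)&(P[...,1]<.07)&(P[...,0]<0)&(P[...,0]>-.06)&(P[...,2]>.06)
q=P[m];print('button',q.mean(0),np.median(q[:,2]),q.min(0),q.max(0))
m=(P[...,2]>.05)&(P[...,2]<.06)&(abs(P[...,0])<.09)&(abs(P[...,1])<.1)
print(cv2.minAreaRect(P[m][:,:2].astype(np.float32)*1000))
E
```

```text
time: 6.45
tool_pos: [0.5238, 0.0012, 0.2392]
tool_rot: [-1.572, 0.0, -1.418]
contact_force: [0.2, -1.0, 0.7]
opening: 0.0003
6.45 [0.52379793 0.00115978 0.23917047] [-0.02472149  0.04426287  0.23917047] [ 0.21794919 -0.97634409  0.65706352]
button [-0.02329     0.04516716  0.07700786] 0.06946174365913566 [-0.04545374  0.02421855  0.06069537] [-0.00385443  0.06677701  0.3116145 ]
((-0.1138153076171875, 0.03295135498046875), (129.2397918701172, 149.9677734375), 0.09857810288667679)
```

View pics/w6.png

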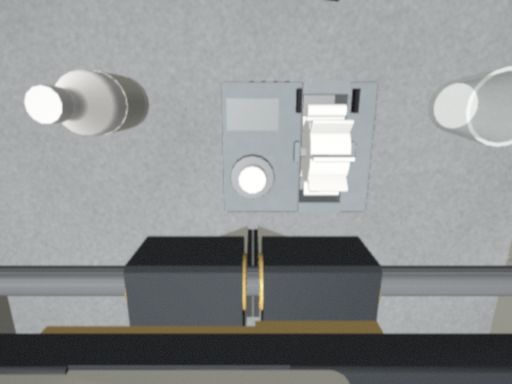

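View pics/prof6.png

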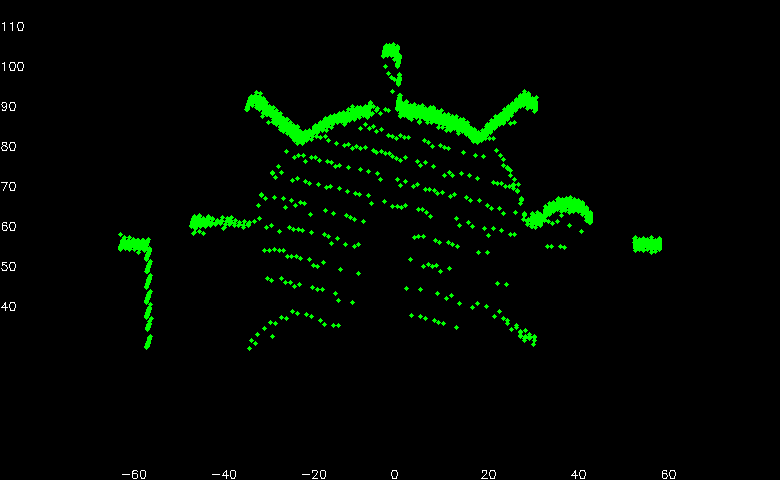

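The thick bar now lies level at the far side (x≈39, z≈60 mm) between the fins, and the timer rectangle hasn't moved. Next I need the button's exact height and centre.

```bash
python3 - <<'E'
from h import *
s=status.observe(); Z=np.load('pics/w6.npz'); P=toT(cloud('wrist',Z['d'],s))
m=(abs(P[...,0]+.025)<.03)&(abs(P[...,1]-.045)<.03)&(P[...,2]<.1)&(P[...,2]>.05)
q=P[m]; print(np.histogram(q[:,2]*1000,bins=np.arange(50,90,2)))
t=q[q[:,2]>.074]; print(t.mean(0),t.min(0),t.max(0))
p=Z['p']; w=((p.min(-1)>225)&m).astype(np.uint8); cs,_=cv2.findContours(w,0,2); c=max(cs,key=cv2.contourArea); print(cv2.minEnclosingCircle(c)); (u,v),r=cv2.minEnclosingCircle(c); print(toT(ray('wrist',u,v,.079,s)))
for n in('scene','side'):
    P=toT(cloud(n,np.load(f'pics/{n}0.npz')['d'])); m=(abs(P[...,0]+.025)<.01)&(abs(P[...,1]-.045)<.01)&(P[...,2]<.1); print(n,np.median(P[m][:,2]),P[m].mean(0))
E
```

```text
(array([   0,   10,  626, 1181,   27,   18,   10,   20,  308,  500,   17,
          9,   35,  227,  365,    4,    0,    0,    0]), array([50, 52, 54, 56, 58, 60, 62, 64, 66, 68, 70, 72, 74, 76, 78, 80, 82,
       84, 86, 88]))
[-0.02401209  0.04486086  0.07804851] [-0.03788477  0.03148337  0.07455202] [-0.01110576  0.05842954  0.08015174]
((251.84616088867188, 179.5), 13.61161994934082)
[-0.02462885  0.04506746  0.079     ]
scene 0.07746605322566957 [-0.02406553  0.04553645  0.07707116]
side 0.07794087209211675 [-0.0259258   0.0446624   0.07760248]
```

```bash
python3 -m creep '[{"dx":0,"dy":0.05,"dz":0,"rx":0,"ry":0,"rz":0,"gripper":0},{"dx":0,"dy":0.1,"dz":0,"rx":0,"ry":0,"rz":0,"gripper":0},{"dx":0,"dy":0.13,"dz":0,"rx":0,"ry":0,"rz":0,"gripper":0},{"dx":0,"dy":0.14,"dz":0,"rx":0,"ry":0,"rz":0,"gripper":0},{"dx":0,"dy":0.142,"dz":0,"rx":0,"ry":0,"rz":0,"gripper":0},{"dx":0,"dy":0.142,"dz":0,"rx":0,"ry":0,"rz":0,"gripper":0}]' 20; python3 - <<'E'
from h import *
s,p,d=snap('side','s7'); print(s['contact_force'],toT(s['tool_pos'])); crop(p,180,360,140,285,4,'pics/s7c.png')
E
```

```text
time: 7.25
tool_pos: [0.5245, 0.0016, 0.0992]
tool_rot: [-1.569, -0.001, -1.417]
contact_force: [0.3, 0.0, -0.1]
opening: 0.0005
[ 0.27913746  0.04301076 -0.09647406] [-0.02397266  0.04456893  0.09919614]
```

View pics/s7c.png

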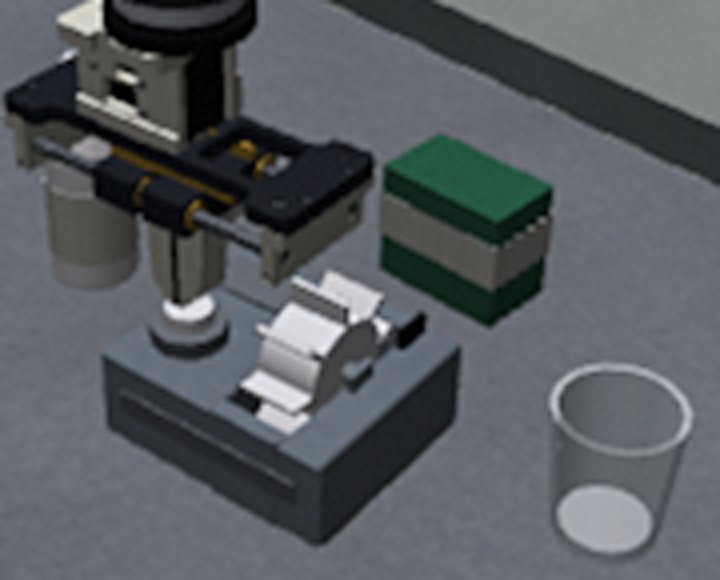

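```bash
python3 - <<'E'
from h import *
P=toT(cloud('side',np.load('pics/s7.npz')['d']))
m=(P[...,1]<.01)&(P[...,1]>-.08)&(abs(P[...,0])<.08)&(P[...,2]>.112)&(P[...,2]<.3)
q=P[m]; print(len(q),q.min(0),q.max(0))
m=(P[...,1]<.2)&(P[...,1]>.09)&(P[...,0]<.0)&(P[...,0]>-.08)&(P[...,2]>.112)&(P[...,2]<.3)
q=P[m]; print(len(q),q.min(0),q.max(0))
E
```

```text
1157 [-0.06352923 -0.05181451  0.14735774] [0.01155132 0.00989528 0.29974085]
458 [-0.06475962  0.09000713  0.1471447 ] [-0.00731462  0.13896549  0.2500329 ]
```

```bash
python3 -m creep '[{"dx":0,"dy":0.003,"dz":0,"rx":0,"ry":0,"rz":0,"gripper":0},{"dx":0,"dy":0.005,"dz":0,"rx":0,"ry":0,"rz":0,"gripper":0},{"dx":0,"dy":0.007,"dz":0,"rx":0,"ry":0,"rz":0,"gripper":0},{"dx":0,"dy":0.0085,"dz":0,"rx":0,"ry":0,"rz":0,"gripper":0},{"dx":0,"dy":0.0085,"dz":0,"rx":0,"ry":0,"rz":0,"gripper":0}]' 20
```

```text
time: 7.92
tool_pos: [0.5241, 0.0018, 0.0899]
tool_rot: [-1.57, -0.0, -1.417]
contact_force: [1.5, -0.4, 3.5]
opening: 0.0005
```

```bash
python3 -m creep '[{"dx":0,"dy":0.001,"dz":0,"rx":0,"ry":0,"rz":0,"gripper":0},{"dx":0,"dy":0.0015,"dz":0,"rx":0,"ry":0,"rz":0,"gripper":0},{"dx":0,"dy":0.0015,"dz":0,"rx":0,"ry":0,"rz":0,"gripper":0}]' 20
```

```text
time: 8.3
tool_pos: [0.5241, 0.0018, 0.0891]
tool_rot: [-1.569, -0.0, -1.417]
contact_force: [-0.3, 0.4, 10.3]
opening: 0.0002
```

The force rose from 3.5 N to 10.3 N over the last millimetre, so the button is on its stop, fully down. I'll lift off.

```bash
python3 -m creep '[{"dx":0,"dy":-0.005,"dz":0,"rx":0,"ry":0,"rz":0,"gripper":0},{"dx":0,"dy":-0.015,"dz":0,"rx":0,"ry":0,"rz":0,"gripper":0},{"dx":0,"dy":-0.05,"dz":0,"rx":0,"ry":0,"rz":0,"gripper":0},{"dx":0,"dy":-0.1,"dz":0,"rx":0,"ry":0,"rz":0,"gripper":0},{"dx":0,"dy":-0.15,"dz":0,"rx":0,"ry":0,"rz":0,"gripper":0},{"dx":0,"dy":-0.15,"dz":0,"rx":0,"ry":0,"rz":0,"gripper":0},{"dx":0,"dy":-0.15,"dz":0,"rx":0,"ry":0,"rz":0,"gripper":0}]' 20; python3 - <<'E'
from h import *
s,p,d=snap('wrist','w9'); print(s['time'],s['contact_force'])
P=toT(cloud('wrist',d,s)); w=(abs(P[...,1]+.025)<.018)&(abs(P[...,0])<.06)&(P[...,2]>.03)
q=P[w&(P[...,0]>.032)&(P[...,0]<.046)]; print('bar',q.mean(0),q[:,2].max())
m=(abs(P[...,0]+.025)<.03)&(abs(P[...,1]-.045)<.03)&(P[...,2]<.1)&(P[...,2]>.074); print('btn',P[m].mean(0))
m=(P[...,2]>.05)&(P[...,2]<.06)&(abs(P[...,0])<.09)&(abs(P[...,1])<.1); print(cv2.minAreaRect(P[m][:,:2].astype(np.float32)*1000))
p0=np.load('pics/side0.npz')['p'].astype(int); s,p1,d=snap('side','s9'); crop(p1,180,360,140,285,4,'pics/s9c.png')
P0=cloud('side',np.load('pics/side0.npz')['d']);P1=cloud('side',d)
for nm,(u0,u1,v0,v1) in dict(softener=(188,216,150,214),carton=(272,320,172,218),cup=(315,355,230,282),timer=(205,297,200,268)).items():
    print(nm,'px diff',abs(p1.astype(int)-p0)[v0:v1,u0:u1].mean().round(2))
E
```

```text
time: 9.18
tool_pos: [0.5227, 0.002, 0.2374]
tool_rot: [-1.573, 0.001, -1.417]
contact_force: [0.4, -0.5, 0.1]
opening: 0.0008
9.175 [ 0.44804774 -0.54668454  0.13184192]
bar [ 0.03814487 -0.02471378  0.06660044] 0.09230453032067693
btn [-0.02393817  0.04498807  0.0780634 ]
((0.18963623046875, -0.1404266357421875), (130.04067993164062, 150.31060791015625), 0.06689057499170303)
softener px diff 4.86
carton px diff 3.95
cup px diff 5.34
timer px diff 5.12
```

View pics/s9c.png

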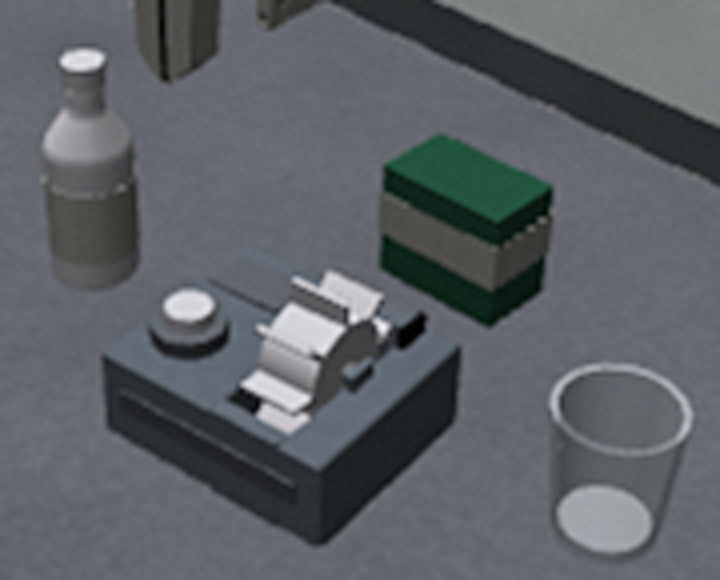

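View pics/w9.png

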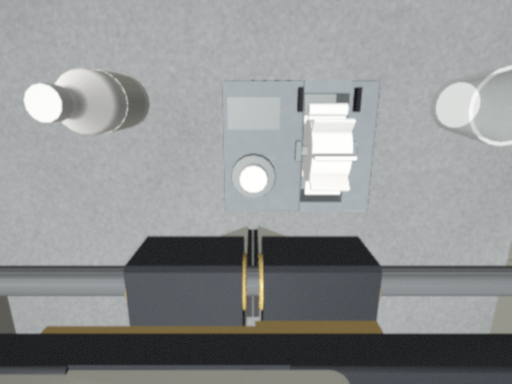

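The thick bar is still level between the fins (wrist picture, row ~108, cols 310–347). The button is back up at 78 mm, the timer is unmoved and the hand is clear, so I'm handing in.

```bash
python3 -c "
from cell import robot
print(robot.hand_in())"
```

```text
the job is handed in; nothing more can be done
None
```

The timer is set and started, and the job was handed in at about 9.2 s of the 48 s allowed; no verdict was reported.

- **Wheel:** The thick rib started 45° short of level, which is one click. I made one level sweep with the closed fingertips. Wrist depth then showed the bar level on the far side between the fins, and the last picture after the button press showed it still there.
- **Button:** I pressed it down to its stop. The force rose from 3.5 N to 10.3 N over the last millimetre. Afterwards its top was back at 78 mm, the starting height.
- **Surroundings:** The timer outline was unchanged to within about 0.3 mm. The bottle, carton and cup look unmoved in the side view, and the hand was clear with forces near zero.
- **Failed or inconclusive checks:**
  - My first move call was refused because its rows lacked some keys, so nothing moved.
  - The last average of the bar's height (67 mm) also took in points from the rib above it, so I judged the bar by the profile and the pictures instead.
  - The side-camera before/after pixel differences were small but not zero (about 4–5 grey levels everywhere). I took that as image noise.

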